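Line up fired beakers by height on the drying board

TASK

Line the four clay beakers up by height on the drying board, one upright and centred on each white disc, set down rather than dropped: the shortest next to the blue block, then the next taller, and so on, with the tallest at the other end. Do not let a beaker fall over, and do not knock over the drinking glass.

Things in the scene. Friction and masses are not known exactly. Their poses are not given: they have to be found in the camera images.
- beaker_45: The shortest beaker: loose straight round fired-clay beaker, terracotta red, 56 mm outside diameter, 45 mm tall, open at the top (wall 5 mm, solid floor), under 0.3 kg, starting upright on the table between the robot and the board. Origin at the centre of its underside, z up.
- beaker_65: The second shortest beaker: loose straight round fired-clay beaker, cream, 56 mm outside diameter, 65 mm tall, open at the top (wall 5 mm, solid floor), under 0.3 kg, starting upright on the table between the robot and the board. Origin at the centre of its underside, z up.
- beaker_85: The second tallest beaker: loose straight round fired-clay beaker, moss green, 56 mm outside diameter, 85 mm tall, open at the top (wall 5 mm, solid floor), under 0.3 kg, starting upright on the table between the robot and the board. Origin at the centre of its underside, z up.
- beaker_105: The tallest beaker: loose straight round fired-clay beaker, very dark brown, 56 mm outside diameter, 105 mm tall, open at the top (wall 5 mm, solid floor), under 0.3 kg, starting upright on the table between the robot and the board. Origin at the centre of its underside, z up.
- bat_1: White plaster disc, 80 mm diameter, 4 mm thick, fixed on the board: the first from the left (the +y end) seen from the robot of four in a row, 100 mm apart. Origin at the centre of its underside, 12 mm above the table; its top is at 16 mm. Its y axis runs along the row. The fixed pale wood board (120 x 460 x 12 mm) lies across the robot's front, turned up to 0.2 rad.
- bat_2: White plaster disc, 80 mm diameter, 4 mm thick, fixed on the board: the second from the left of four in a row, 100 mm apart. Origin at the centre of its underside, 12 mm above the table; its top is at 16 mm. Its y axis runs along the row. The fixed pale wood board (120 x 460 x 12 mm) lies across the robot's front, turned up to 0.2 rad.
- bat_3: White plaster disc, 80 mm diameter, 4 mm thick, fixed on the board: the third from the left of four in a row, 100 mm apart. Origin at the centre of its underside, 12 mm above the table; its top is at 16 mm. Its y axis runs along the row. The fixed pale wood board (120 x 460 x 12 mm) lies across the robot's front, turned up to 0.2 rad.
- bat_4: White plaster disc, 80 mm diameter, 4 mm thick, fixed on the board: the fourth from the left, i.e. at the right (-y) end of four in a row, 100 mm apart. Origin at the centre of its underside, 12 mm above the table; its top is at 16 mm. Its y axis runs along the row. The fixed pale wood board (120 x 460 x 12 mm) lies across the robot's front, turned up to 0.2 rad.
- blue_stop: Small blue-painted block fixed on the board at one end of the row, 60 mm beyond the centre of the end disc: 25 mm along the row, 50 mm across it, 20 mm high above the board (top 32 mm above the table). It can be at either end; a dark wooden block of the same size sits at the other end. Origin at the centre of its underside.
- tumbler: Bystander: loose drinking glass, 72 mm diameter at the rim, 100 mm tall, standing on the table beyond the right (-y) end of the board. Origin at the centre of its underside, z up. Not to be knocked over.
Mind the look-alikes: they are no part of the job. What is shaped like the beaker_45 but purple or yellow is not meant. What is shaped like the beaker_65 but purple is not meant.

How it is judged:
By the outcome, as a careful person would: the job done as asked, in the order asked, and still so for the second after the job is handed in, with the robot touching nothing.
It also fails if it takes over 102 s, if anything falls off the work surface, if the arm or the gripper's body presses on something with over 40 N, if the wrist force passes 120 N, or if a joint passes its speed limit or range.

ROBOT

A 7-joint arm with a two-finger parallel gripper is mounted at the origin on the work surface. World frame = base frame: x ahead of the robot, y to its left, z up, the work surface at z = 0. Lengths are in m, angles in rad, forces in N, time in s.
With the tool pointing down it reaches from about 0.35 to 0.9 m from the base axis. Payload 7.2 kg.
Tool frame: the origin (TCP) lies at the very end of the fingers, on their centre line; the grasp point (between the pads) lies 19 mm behind it; z points along the fingers, y is the line along which they close (so a half turn about z gives the same grasp; the last joint's range is limited). The gripper opens to 85 mm and grips with 20 to 120 N. Pads are 22 mm wide; open, the fingers measure 114 mm over their backs; the gripper's body (76 mm by 85 mm) begins 54 mm behind the grasp point. The pads swing forward as they close: fully open they stand 13 mm farther back than shut.
Start: joints at [1.274, 0.411, -0.013, 1.596, 0.006, 1.134, -0.082], TCP at [0.142, -0.609, 0.231] pointing down, gripper open.
Joint ranges: [-2.95, 2.95], [-0.29, 1.99], [-1.47, 1.44], [0.14, 2.54], [-1.03, 4.17], [0.13, 1.85], [-2.86, 2.86]. Speed limits (rad/s): [2.39, 2.39, 3.01, 3.01, 3.14, 3.14, 3.14].

INTERFACE

Orientations are given as [roll, pitch, yaw] about the fixed x, y, z axes, in that order (R = Rz(yaw) Ry(pitch) Rx(roll)).
In Python, from rig import robot gives the robot as it stands.
- The arm moves only by the tool carry_out, never from a script. Its arguments are lists of equal length, an entry for each row: "dp": the shift along the world's x, y, z in units of 300 mm (1.0 is 300 mm), a list of three; "turn": the turn, a rotation vector about the world's x, y, z in units of pi/2 rad (1.0 is pi/2 rad), a list of three; "hand": the closure, from 0 (fully open) to 1 (shut). A call has exactly 8 rows; each row is the pose to reach, as a shift and turn from the pose commanded when the call began; what a row does not reach only later rows make up. A row lasts 1/10 s, in which the tool goes at most 50 mm and 8.59 degrees, less where a joint would pass 70% of its speed; a pose out of reach is approached as far as the arm can. A call with a number of a shift or a turn outside -1 to 1 is refused whole. A call with a gripper value outside its range is refused whole. The fingers move at their own pace and stop on an object; "newtons" is the grip in N (left out, the last holds). Time passes only in rows, so rows that repeat a pose let the fingers close, or fill a call up. It gives the time, the measured TCP pose, the force, the opening and the grip force at its end, in the units of the state.
- robot.state(): the state, without advancing time (a new reading comes with each control period).
- robot.read_camera(name): name is "scene" or "top" or "wrist"; returns a dict with "img" (420x560x3 uint8, red, green, blue), "fovy" (degrees; the focal length in pixels is half the picture's height over the tangent of half this angle, whatever the lens; pixels are square), "cx", "cy" (the principal point, pixels), "rvec" (rotation vector, rad) and "tvec" (3), from world to camera coordinates, as OpenCV has them; the wrist camera has in their place "T_tool_cam" (4x4, takes a point from camera to tool coordinates, whose origin is the TCP and whose axes are the flange's). Camera axes: x right, y down, z forward; pixel columns grow to the right and rows downward; lengths in m; the calibration is good to about 2 mm. A picture is of the moment at which its call begins: read the wrist's pose just before it. There is no depth.
- robot.finish_job(): hands the job in; it is judged then, once.
The state is a dict: "t": time; "qpos": joint angles; "qd": joint speeds; "tau": joint torques, N m; "tcp_pos": TCP position; "orientation": TCP orientation; "wrist_force": force on the tool from outside, world axes, zero at the start; "moment": the same for the moment, N m; "gripper_width": opening from 0.0 (shut) to 1.0 (fully open); "grip_force": force on a finger pad.
Only numpy, scipy, OpenCV 4.12 (cv2) and the standard library are available. Lean on these libraries where they do the work, as an engineer would, in place of code of your own. Each camera call takes 0.05 s, during which the arm holds its last target. There are 200 camera calls.

## Working session

There is one attempt and no reset: what is moved stays moved. The work goes in short steps, Python scripts to look and compute and a tool call to move; the robot and the scene stay as the last step left them, time stands still between calls to the robot, and variables do not carry over. Pictures are saved under pics/ and viewed, at most 14 in all, crops included, and the job is handed in when it is done.

Besides the shell and the picture viewer there is one more tool, called after "Call:" as a command line: name --argument value ..., lists and objects as JSON in quotes. carry_out: Moves the arm, as the interface text tells. Its arguments: {"type":"object","properties":{"dp":{"type":"array","items":{"type":"array","items":{"type":"number"}}},"turn":{"type":"array","items":{"type":"array","items":{"type":"number"}}},"hand":{"type":"array","items":{"type":"number"}},"newtons":{"type":"number"}},"required":["dp","turn","hand"]}

```bash
mkdir -p pics; ls; cat > h.py <<'E'
import numpy as np, cv2
from rig import robot
def cam(n):
    c=robot.read_camera(n); f=c['img'].shape[0]/2/np.tan(np.radians(c['fovy'])/2)
    c['K']=np.array([[f,0,c['cx']],[0,f,c['cy']],[0,0,1]])
    if 'rvec' in c:
        c['R']=cv2.Rodrigues(np.array(c['rvec'],float))[0]; c['t']=np.array(c['tvec'],float).ravel()
    return c
def save(c,n): cv2.imwrite('pics/'+n,c['img'][:,:,::-1])
def ray(c,uv,z):
    d=c['R'].T@np.linalg.inv(c['K'])@[uv[0],uv[1],1]; o=-c['R'].T@c['t']
    return o+d*(z-o[2])/d[2]
E
python3 - <<'E'
from h import *
for n in('top','scene'):
    c=cam(n); save(c,n+'0.png'); np.savez(n+'0.npz',**c); print(n,c['fovy'],-c['R'].T@c['t'], [k for k in c])
print(robot.state())
E
```

```text
pics
top 53.54467864136424 [ 0.35883118 -0.03145945  1.11268827] ['img', 'fovy', 'cx', 'cy', 'rvec', 'tvec', 'K', 'R', 't']
scene 46.4137692830178 [ 1.2835958  -0.45424426  0.86784185] ['img', 'fovy', 'cx', 'cy', 'rvec', 'tvec', 'K', 'R', 't']
{'t': 0.1, 'qpos': array([ 1.27378756,  0.41184139, -0.01270301,  1.5969533 ,  0.00558949,
        1.1343186 , -0.08223423]), 'qd': array([ 0.00092829, -0.00179017, -0.00045606, -0.00220107,  0.00235023,
        0.00169501,  0.00045434]), 'tau': array([ 3.74835261e-03, -6.01826048e+01,  6.85101505e-01, -3.00089872e+01,
        1.42413389e-02,  6.37643112e-03,  3.83359213e-05]), 'tcp_pos': array([ 0.14161953, -0.60828133,  0.23052672]), 'orientation': array([-3.14011079e+00,  9.91228766e-05,  2.28786073e-01]), 'wrist_force': array([ 0.07755289, -0.25078699, -0.5727284 ]), 'moment': array([ 0.03929607, -0.02157275,  0.03829309]), 'grip_force': 0.0, 'gripper_width': 0.9981864373289361}
```

View pics/top0.png

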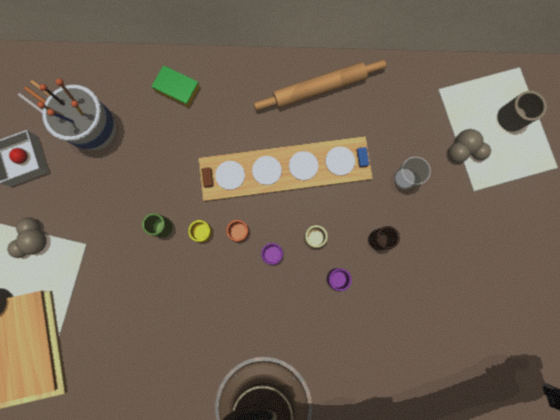

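View pics/scene0.png

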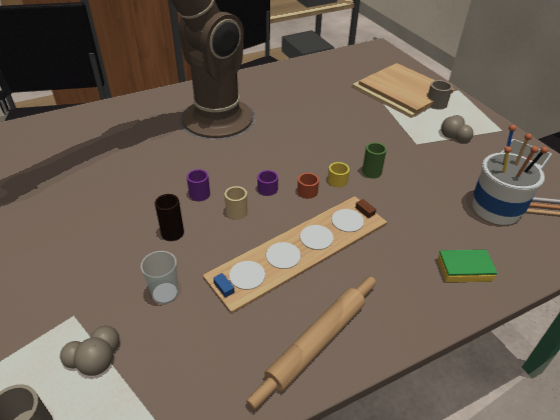

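Top view: board at (285,168) with the blue block at right (363,157), dark block at left (207,177); the discs are at (230,175), (267,170), (303,165) and (340,160). The blue end is therefore bat_4. 

Candidates, by pixel: 
- Squat red (238,231), yellow (200,231) and purple (272,254): red is beaker_45. 
- Cream (316,237) and purple (339,280): cream is beaker_65. 
- Green (155,225) is beaker_85. 
- Dark brown (384,239) is beaker_105; the dark mug on paper at (525,110) is something else.

Next I measure and confirm in a crop.

```bash
cat > meas.py <<'E'
from h import *
B={'r45':((238,231),.045),'c65':((316,237),.065),'g85':((155,225),.085),'b105':((384,239),.105),'yel':((200,231),.045),'pur45':((272,254),.045),'pur65':((339,280),.065),'glass':((412,172),.1)}
def mask(img,name):
    h=cv2.cvtColor(img,cv2.COLOR_RGB2HSV).astype(int); H,S,V=h[...,0],h[...,1],h[...,2]
    return {'r45':((H<10)|(H>172))&(S>130)&(V>70),'c65':(H>15)&(H<40)&(S>25)&(S<130)&(V>90),
     'g85':(H>35)&(H<80)&(S>90),'b105':(V<45),'yel':(H>24)&(H<34)&(S>150),'pur45':(H>125)&(H<160)&(S>110),
     'pur65':(H>125)&(H<160)&(S>110),'disc':(S<60)&(V>150),'blue':(H>100)&(H<125)&(S>120),'glass':V>9e9}[name].astype(np.uint8)
def comp(m,uv):
    n,l,s,c=cv2.connectedComponentsWithStats(m); d=[np.hypot(*(c[i]-uv))if s[i,4]>30 else 1e9 for i in range(1,n)]
    i=1+int(np.argmin(d)); return l==i,s[i],c[i]
def beaker(c,name,uv,h):
    m,s,cc=comp(mask(c['img'],name),uv)
    k=max(cv2.findContours(m.astype(np.uint8),0,1)[0],key=cv2.contourArea)[:,0,:].astype(float)
    o=(-c['R'].T@c['t'])[:2]; P=np.array([ray(c,p,h)[:2] for p in k]); Q=np.array([ray(c,p,0)[:2] for p in k])
    a=np.array([np.arctan2(*(p-o)[::-1]) for p in P]); ref=np.arctan2(*(P.mean(0)-o)[::-1]); a=(a-ref+np.pi)%(2*np.pi)-np.pi
    az=ref+(a.min()+a.max())/2; u=np.array([np.cos(az),np.sin(az)])
    px=.5*.0027  # half a pixel
    r1=((P-o)@u).max()+px-.028; r2=((Q-o)@u).min()-px+.028
    return o+u*r1,o+u*r2,s,cc,(a.max()-a.min())*r1
E
python3 - <<'E'
from meas import *
c=dict(np.load('top0.npz',allow_pickle=True))
for n,(uv,h) in B.items():
    if n=='glass':continue
    a,b,s,cc,w=beaker(c,n,uv,h); print(n,s,cc.round(1),'top',a.round(4),'base',b.round(4),'w',round(w,4))
D=[]
for uv in[(230,175),(267,170),(303,165),(340,160)]:
    m,s,cc=comp(mask(c['img'],'disc'),uv);p=ray(c,cc,.016);D.append(p[:2]);print('disc',s,cc.round(1),p.round(4))
D=np.array(D);print(np.linalg.norm(np.diff(D,axis=0),axis=1),D[0]-D[3])
m,s,cc=comp(mask(c['img'],'blue'),(363,157));print('blue',s,ray(c,cc,.03))
print('glass base,rim',ray(c,(404,180),0),ray(c,(417,171),.1))
cv2.imwrite('pics/crop0.png',cv2.resize(c['img'][125:300,130:440,::-1],None,fx=2.5,fy=2.5,interpolation=2))
E
```

```text
r45 [227 220  22  22 117] [236.3 229.5] top [0.442  0.0805] base [0.4428 0.0816] w 0.0544
c65 [303 224  26  24 444] [315.7 235.8] top [ 0.4348 -0.1249] base [ 0.4334 -0.1232] w 0.0622
g85 [142 213  30  24 390] [155.7 224.7] top [0.4482 0.2843] base [0.4494 0.2884] w 0.0538
b105 [369 228  29  22 367] [383.3 238.4] top [ 0.4284 -0.2879] base [ 0.4303 -0.2951] w 0.0515
yel [189 220  22  22 333] [199.9 231.1] top [0.4376 0.1777] base [0.4395 0.1829] w 0.0539
pur45 [262 243  21  22 343] [271.7 253.5] top [ 0.3835 -0.0119] base [ 0.3849 -0.0109] w 0.0607
pur65 [328 269  23  22 385] [338.8 279.1] top [ 0.3249 -0.1823] base [ 0.3239 -0.1871] w 0.0525
disc [215 161  30  29 695] [229.5 174.9] [0.5918 0.1085 0.016 ]
disc [252 156  30  29 693] [266.4 170. ] [0.6079 0.0097 0.016 ]
disc [289 151  30  29 687] [303.1 165.2] [ 0.6239 -0.0888  0.016 ]
disc [325 146  30  30 688] [339.8 160.4] [ 0.6399 -0.1873  0.016 ]
[0.10010187 0.09980817 0.09981697] [-0.04809491  0.29584309]
blue [358 148  10  18 140] [ 0.64842867 -0.24582339  0.03      ]
glass base,rim [ 0.59436017 -0.36449324  0.        ] [ 0.59686459 -0.36704292  0.1       ]
```

View pics/crop0.png

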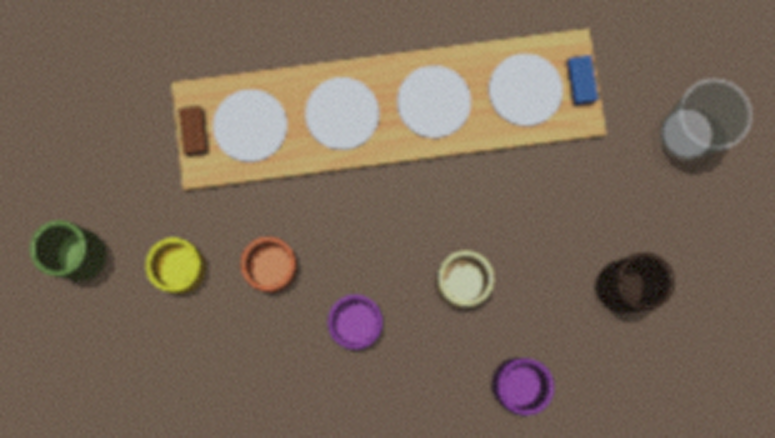

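The crop confirms it: red beaker_45 at (268,265), cream beaker_65 at (466,279), green beaker_85 at (60,248), brown beaker_105 at (635,283). The purple and yellow ones are look-alikes. Disc spacing measures 0.0998–0.1001 m, as it should be, and the row is turned by 0.161 rad. I'll start moving.

Call:
carry_out --dp '[[1,1,0],[1,1,0],[1,1,0],[1,1,0],[1,1,0],[1,1,0],[1,1,0],[1,1,0]]' --turn '[[0,0,0.957],[0,0,0.957],[0,0,0.957],[0,0,0.957],[0,0,0.957],[0,0,0.957],[0,0,0.957],[0,0,0.957]]' --hand '[0,0,0,0,0,0,0,0]' --newtons 30

```text
t: 0.9
tcp_pos: [0.4255, -0.3243, 0.2312]
orientation: [-3.141, 0.0, 1.435]
wrist_force: [0.2, -0.7, 0.3]
gripper_width: 0.999
grip_force: 0.0
```

Call:
carry_out --dp '[[0.05,1,0],[0.05,1,0],[0.05,1,0],[0.05,1,0],[0.05,1,0],[0.05,1,0],[0.05,1,0],[0.05,1,0]]' --turn '[[0,0,0.19],[0,0,0.19],[0,0,0.19],[0,0,0.19],[0,0,0.19],[0,0,0.19],[0,0,0.19],[0,0,0.19]]' --hand '[0,0,0,0,0,0,0,0]'

```text
t: 1.7
tcp_pos: [0.4394, -0.0249, 0.2312]
orientation: [-3.141, 0.0, 1.73]
wrist_force: [0.7, -0.6, -0.1]
gripper_width: 1.002
grip_force: 0.0
```

```bash
cat >> h.py <<'E'
def wcam():
    s=robot.state(); c=cam('wrist'); from scipy.spatial.transform import Rotation as Ro
    T=np.eye(4); T[:3,:3]=Ro.from_euler('xyz',s['orientation']).as_matrix(); T[:3,3]=s['tcp_pos']
    W=np.linalg.inv(T@np.array(c['T_tool_cam'])); c['R']=W[:3,:3]; c['t']=W[:3,3]; return c,s
E
python3 - <<'E'
from meas import *
c,s=wcam(); save(c,'w1.png'); np.savez('w1.npz',**c)
print(s['tcp_pos'],s['orientation'],s['qpos'].round(2),-c['R'].T@c['t'],c['R'][2],c['K'][0,0])
for p in((.442,.081,.045),(.6079,.0097,.016),(.45,.287,.085),(.4335,-.124,.065)): q=c['K']@(c['R']@p+c['t']); print(p,q[:2]/q[2])
E
```

```text
[ 0.43943445 -0.02494151  0.23124057] [-3.14138869e+00  2.35942944e-04  1.73045297e+00] [ 0.56  0.15 -0.67  1.98  0.11  1.04  0.  ] [0.42705219 0.04597359 0.37370638] [ 0.04417509 -0.27863912 -0.95937938] 324.46250786333763
(0.442, 0.081, 0.045) [305.10034621  83.61327458]
(0.6079, 0.0097, 0.016) [438.62922483 179.74742728]
(0.45, 0.287, 0.085) [ 377.80235769 -256.61628255]
(0.4335, -0.124, 0.065) [263.83463027 285.21782218]
```

View pics/w1.png

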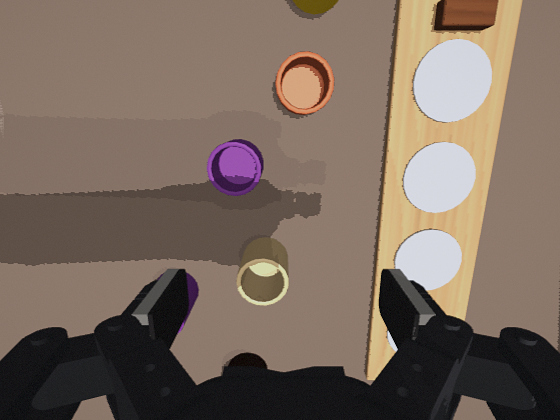

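The wrist view shows the red beaker rim at (305,83), cream at (263,283), purple at (236,167), and discs at (453,81), (439,177) and (428,260). These agree with predictions to within about 3 px. I'll refine.

```bash
python3 - <<'E'
from meas import *
c=dict(np.load('w1.npz',allow_pickle=True))
for uv in[(453,81),(439,177)]:
    m,s,cc=comp(mask(c['img'],'disc'),uv);print('disc',s,ray(c,cc,.016).round(4))
print('red by eye',ray(c,(305,83),.045),'cream',ray(c,(262.5,282.5),.065))
h=cv2.cvtColor(c['img'],cv2.COLOR_RGB2HSV)
m=(((h[...,0]<10)|(h[...,0]>174))&(h[...,1]>110)).astype(np.uint8)
m[:, :260]=0; m[:, 350:]=0; m[:45]=0; m[120:]=0
k=max(cv2.findContours(m,0,1)[0],key=cv2.contourArea);e=cv2.fitEllipse(k);print(e,ray(c,e[0],.045))
E
```

```text
disc [ 413   39   79   84 5102] [0.5916 0.1115 0.016 ]
disc [ 403  142   73   71 4011] [0.6076 0.0128 0.016 ]
red by eye [0.44181022 0.08151538 0.045     ] cream [ 0.4316493  -0.12106004  0.065     ]
((303.34796142578125, 83.95722198486328), (46.249027252197266, 52.44589614868164), 21.69246482849121) [0.44042092 0.08043785 0.045     ]
```

Call:
carry_out --dp '[[0.007,0.353,-0.2],[0.007,0.353,-0.2],[0.007,0.353,-0.2],[0.007,0.353,-0.35],[0.007,0.353,-0.5],[0.007,0.353,-0.62],[0.007,0.353,-0.73],[0.007,0.353,-0.73]]' --turn '[[0,0,0],[0,0,0],[0,0,0],[0,0,0],[0,0,0],[0,0,0],[0,0,0],[0,0,0]]' --hand '[0,0,0,0,0,0,0,0]'

```text
t: 2.55
tcp_pos: [0.439, 0.0777, 0.0087]
orientation: [-3.134, 0.001, 1.725]
wrist_force: [-0.8, -0.5, -0.3]
gripper_width: 1.002
grip_force: 0.0
```

Call:
carry_out --dp '[[0,0,0],[0,0,0],[0,0,0],[0,0,0],[0,0,0],[0,0,0],[0,0,0],[0,0,0]]' --turn '[[0,0,0],[0,0,0],[0,0,0],[0,0,0],[0,0,0],[0,0,0],[0,0,0],[0,0,0]]' --hand '[0.5,0.5,0.5,0.5,0.5,0.5,0.5,0.5]'

```text
t: 3.35
tcp_pos: [0.443, 0.0797, 0.0141]
orientation: [3.138, 0.001, 1.727]
wrist_force: [-1.3, -1.2, 7.7]
gripper_width: 0.66
grip_force: 32.3
```

Call:
carry_out --dp '[[0,0,0.13],[0.02,-0.03,0.27],[0.12,-0.16,0.27],[0.22,-0.3,0.27],[0.33,-0.445,0.27],[0.44,-0.59,0.27],[0.54,-0.73,0.27],[0.62,-0.84,0.27]]' --turn '[[0,0,0],[0,0,0],[0,0,0],[0,0,0],[0,0,0],[0,0,0],[0,0,0],[0,0,0]]' --hand '[0.5,0.5,0.5,0.5,0.5,0.5,0.5,0.5]'

```text
t: 4.15
tcp_pos: [0.6268, -0.1718, 0.0948]
orientation: [3.14, 0.001, 1.726]
wrist_force: [1.5, 1.0, -0.1]
gripper_width: 0.657
grip_force: 33.2
```

Call:
carry_out --dp '[[0.04,-0.05,0],[0.04,-0.05,0],[0.04,-0.05,0],[0.04,-0.05,0],[0.04,-0.05,0],[0.04,-0.05,0],[0.04,-0.05,0],[0.04,-0.05,0]]' --turn '[[0,0,0],[0,0,0],[0,0,0],[0,0,0],[0,0,0],[0,0,0],[0,0,0],[0,0,0]]' --hand '[0.5,0.5,0.5,0.5,0.5,0.5,0.5,0.5]'

```text
t: 4.95
tcp_pos: [0.6377, -0.1841, 0.0934]
orientation: [3.142, 0.0, 1.728]
wrist_force: [-0.5, -0.3, -1.3]
gripper_width: 0.651
grip_force: 33.2
```

```bash
python3 - <<'E'
from meas import *
c,s=wcam(); save(c,'w2.png'); np.savez('w2.npz',**c)
t=cam('top'); np.savez('top1.npz',**t)
print(s['tcp_pos'],s['orientation'],s['qpos'].round(2),s['wrist_force'])
E
```

```text
[ 0.63774905 -0.18411325  0.09341099] [3.14153834e+00 1.22943476e-04 1.72769077e+00] [ 0.58  0.68 -0.56  1.59  0.41  0.99  0.04] [-0.53520812 -0.34415671 -1.31427722]
```

View pics/w2.png

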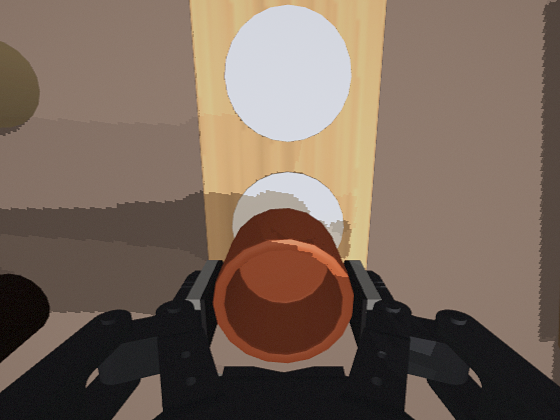

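The red beaker is held upright with its rim centred at (284,300). The row's third disc is at (288,73) and the target disc at (288,225), partly hidden.

```bash
python3 - <<'E'
from meas import *
c=dict(np.load('w2.npz',allow_pickle=True))
m,s,cc=comp(mask(c['img'],'disc'),(288,73)); print(s,cc,'disc3 wrist',ray(c,cc,.016),'rim',ray(c,(284,300),.126))
# disc4: fit ellipse to its visible upper arc: topmost px and width
u=np.array([-.1605,.987]);p=ray(c,cc,.016)[:2];print('disc4 from 3',p-.1*u)
m2=(cv2.cvtColor(c['img'],cv2.COLOR_RGB2HSV)[...,1]<70).astype(np.uint8)
for v in (173,180,190,200): 
    x=np.where(m2[v,225:350])[0]+225; print(v,x.min() if len(x) else 0,x.max() if len(x) else 0, ray(c,(288,v),.016)[:2])
E
```

```text
[  224     5   128   137 13602] [287.55793266  72.7739303 ] disc3 wrist [ 0.62368821 -0.08525264  0.016     ] rim [ 0.63618669 -0.17869686  0.126     ]
disc4 from 3 [ 0.63973821 -0.18395264]
173 276 300 [ 0.63412644 -0.14740166]
180 257 317 [ 0.63490325 -0.15215444]
190 246 329 [ 0.6360297  -0.15904641]
200 239 337 [ 0.63717629 -0.16606163]
```

Call:
carry_out --dp '[[0.008,-0.01,-0.06],[0.008,-0.01,-0.12],[0.008,-0.01,-0.16],[0.008,-0.01,-0.18],[0.008,-0.01,-0.19],[0.008,-0.01,-0.195],[0.008,-0.01,-0.2],[0.008,-0.01,-0.2]]' --turn '[[0,0,0],[0,0,0],[0,0,0],[0,0,0],[0,0,0],[0,0,0],[0,0,0],[0,0,0]]' --hand '[0.5,0.5,0.5,0.5,0.5,0.5,0.5,0.5]'

```text
t: 5.85
tcp_pos: [0.6404, -0.1874, 0.0336]
orientation: [3.141, 0.0, 1.727]
wrist_force: [0.2, 0.0, -1.1]
gripper_width: 0.652
grip_force: 33.2
```

```bash
python3 - <<'E'
from meas import *
c,s=wcam(); np.savez('w3.npz',**c); t=cam('top'); np.savez('top2.npz',**t)
print(s['tcp_pos'],s['wrist_force'])
a=cv2.resize(t['img'][130:200,280:400],None,fx=5,fy=5,interpolation=2)
cv2.imwrite('pics/p3.png',cv2.resize(np.vstack([a,c['img'][70:400,:,:][:, :].astype(np.uint8).copy().__getitem__((slice(None),slice(None))) if 0 else cv2.resize(c['img'][150:400],(600,268))])[...,::-1],None,fx=.95,fy=.95))
E
```

```text
[ 0.64043325 -0.18738339  0.03363731] [ 0.21614731  0.02117378 -1.14549622]
```

View pics/p3.png

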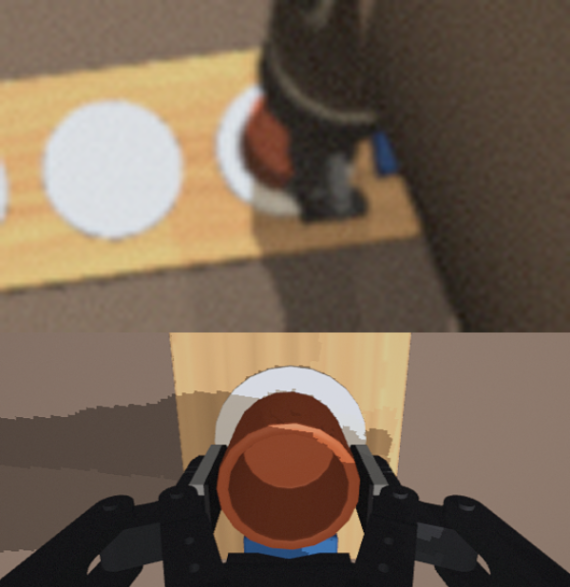

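Top half: the gripper hides disc 4 from the overhead camera. Lower half: the beaker (columns 218–358) sits over the disc (215–367), just above contact. I'll lower it the last few mm.

Call:
carry_out --dp '[[0,0,-0.004],[0,0,-0.007],[0,0,-0.01],[0,0,-0.012],[0,0,-0.012],[0,0,-0.012],[0,0,-0.012],[0,0,-0.012]]' --turn '[[0,0,0],[0,0,0],[0,0,0],[0,0,0],[0,0,0],[0,0,0],[0,0,0],[0,0,0]]' --hand '[0.5,0.5,0.5,0.5,0.5,0.5,0.5,0.5]'

```text
t: 6.75
tcp_pos: [0.6402, -0.1874, 0.0303]
orientation: [3.142, 0.0, 1.727]
wrist_force: [-2.3, -0.1, 5.8]
gripper_width: 0.651
grip_force: 33.7
```

Contact is felt (about 7 N), so I'll release and rise.

Call:
carry_out --dp '[[0,0,0],[0,0,0],[0,0,0],[0,0,0],[0,0,0.06],[0,0,0.2],[0,0,0.35],[0,0,0.5]]' --turn '[[0,0,0],[0,0,0],[0,0,0],[0,0,0],[0,0,0],[0,0,0],[0,0,0],[0,0,0]]' --hand '[0.2,0,0,0,0,0,0,0]'

```text
t: 7.55
tcp_pos: [0.6401, -0.1871, 0.1827]
orientation: [3.141, -0.0, 1.728]
wrist_force: [1.2, 0.3, 0.1]
gripper_width: 1.003
grip_force: 0.0
```

Call:
carry_out --dp '[[-0.15,0.05,0],[-0.3,0.1,0],[-0.45,0.15,0],[-0.6,0.2,0],[-0.69,0.22,0],[-0.69,0.22,0],[-0.69,0.22,0],[-0.69,0.22,0]]' --turn '[[0,0,0],[0,0,0],[0,0,0],[0,0,0],[0,0,0],[0,0,0],[0,0,0],[0,0,0]]' --hand '[0,0,0,0,0,0,0,0]'

```text
t: 8.35
tcp_pos: [0.4346, -0.1216, 0.1806]
orientation: [3.14, 0.001, 1.727]
wrist_force: [0.7, -0.4, 0.3]
gripper_width: 1.001
grip_force: 0.0
```

```bash
python3 - <<'E'
from meas import *
c,s=wcam(); np.savez('w4.npz',**c); t=cam('top'); np.savez('top3.npz',**t)
print(s['tcp_pos'],s['orientation'])
a=cv2.resize(t['img'][130:200,280:400],None,fx=5,fy=5,interpolation=2)
cv2.imwrite('pics/p4.png',np.vstack([a,cv2.resize(c['img'],(600,450))])[:600,:,::-1])
q=lambda p:(lambda x:(x[:2]/x[2]).round(1))(c['K']@(c['R']@p+c['t']))
print(q((.4325,-.1225,.065)))
E
```

```text
[ 0.43455641 -0.12164888  0.18057827] [3.13967850e+00 7.47962649e-04 1.72710931e+00]
[281.7 210.6]
```

View pics/p4.png

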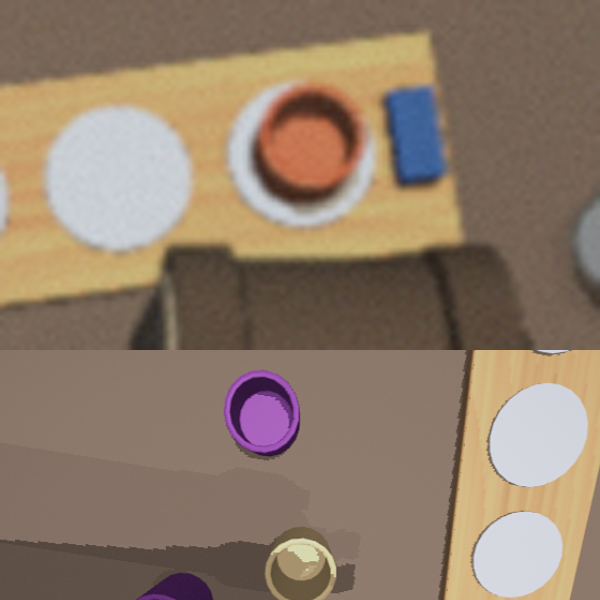

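Red stands upright on disc 4: rim centred at crop (310,141), disc at (302,153). In the wrist view the cream rim is centred near full-image (280,207).

```bash
python3 - <<'E'
from meas import *
t=dict(np.load('top3.npz',allow_pickle=True)); c=dict(np.load('w4.npz',allow_pickle=True))
f=lambda u,v:(280+(u+.5)/5-.5,130+(v+.5)/5-.5)
print('red rim',ray(t,f(310.5,141),.061),'disc4',ray(t,f(302,153),.016))
h=cv2.cvtColor(t['img'],cv2.COLOR_RGB2HSV); m=((((h[...,0]<12)|(h[...,0]>170))&(h[...,1]>125))).astype(np.uint8)
M,s,cc=comp(m,(342,158));print(s)
k=max(cv2.findContours(M.astype(np.uint8),0,1)[0],key=cv2.contourArea);e=cv2.fitEllipse(cv2.convexHull(k));print(e,ray(t,e[0],.061))
h=cv2.cvtColor(c['img'],cv2.COLOR_RGB2HSV).astype(int); m=((h[...,0]>20)&(h[...,0]<35)&(h[...,1]>50)&(h[...,1]<130)&(h[...,2]>100)).astype(np.uint8); m[:,400:]=0
M,s,cc=comp(m,(280,207)); print(s,cc,'cream',ray(c,(s[0]+s[2]/2-.5,s[1]+s[3]/2-.5),.065),ray(c,(280,207),.065))
E
```

```text
red rim [ 0.63549012 -0.18584046  0.061     ] disc4 [ 0.64055204 -0.18791658  0.016     ]
[331 147  21  23 359]
((341.37017822265625, 158.06202697753906), (19.394073486328125, 23.61483383178711), 29.3828125) [ 0.63476972 -0.18499273  0.061     ]
[252 177  62  35 297] [290.61616162 190.05723906] cream [ 0.43100615 -0.10855571  0.065     ] [ 0.43068202 -0.11969672  0.065     ]
```

Call:
carry_out --dp '[[-0.007,0,-0.12],[-0.007,0,-0.24],[-0.007,0,-0.36],[-0.007,0,-0.44],[-0.007,0,-0.49],[-0.007,0,-0.5],[-0.007,0,-0.5],[-0.007,0,-0.5]]' --turn '[[0,0,0],[0,0,0],[0,0,0],[0,0,0],[0,0,0],[0,0,0],[0,0,0],[0,0,0]]' --hand '[0,0,0,0,0,0,0,0]'

```text
t: 9.25
tcp_pos: [0.4319, -0.1213, 0.0303]
orientation: [3.141, 0.0, 1.727]
wrist_force: [0.2, 0.8, -0.4]
gripper_width: 0.999
grip_force: 0.0
```

Call:
carry_out --dp '[[0,0,0],[0,0,0],[0,0,0],[0,0,0],[0,0,0],[0,0,0],[0,0,0],[0,0,0]]' --turn '[[0,0,0],[0,0,0],[0,0,0],[0,0,0],[0,0,0],[0,0,0],[0,0,0],[0,0,0]]' --hand '[0.5,0.5,0.5,0.5,0.5,0.5,0.5,0.5]'

```text
t: 10.05
tcp_pos: [0.4317, -0.1217, 0.0307]
orientation: [3.14, 0.001, 1.727]
wrist_force: [-0.0, -0.1, 7.9]
gripper_width: 0.658
grip_force: 30.5
```

Call:
carry_out --dp '[[0,0,0.13],[0.08,0.015,0.2],[0.24,0.043,0.2],[0.4,0.071,0.2],[0.54,0.096,0.2],[0.62,0.11,0.2],[0.64,0.114,0.2],[0.64,0.114,0.2]]' --turn '[[0,0,0],[0,0,0],[0,0,0],[0,0,0],[0,0,0],[0,0,0],[0,0,0],[0,0,0]]' --hand '[0.5,0.5,0.5,0.5,0.5,0.5,0.5,0.5]'

```text
t: 10.85
tcp_pos: [0.623, -0.0867, 0.0893]
orientation: [-3.141, -0.001, 1.728]
wrist_force: [-0.8, 0.2, -2.1]
gripper_width: 0.656
grip_force: 33.4
```

Call:
carry_out --dp '[[0,0,-0.04],[0,0,-0.08],[0,0,-0.11],[0,0,-0.125],[0,0,-0.13],[0,0,-0.135],[0,0,-0.135],[0,0,-0.135]]' --turn '[[0,0,0],[0,0,0],[0,0,0],[0,0,0],[0,0,0],[0,0,0],[0,0,0],[0,0,0]]' --hand '[0.5,0.5,0.5,0.5,0.5,0.5,0.5,0.5]'

```text
t: 11.65
tcp_pos: [0.6233, -0.0871, 0.0495]
orientation: [3.141, 0.0, 1.727]
wrist_force: [0.4, -0.2, -1.3]
gripper_width: 0.657
grip_force: 33.4
```

Next comes a slow touchdown, then release and lift.

Call:
carry_out --dp '[[0.002,0,-0.004],[0.002,0,-0.007],[0.002,0,-0.009],[0.002,0,-0.011],[0.002,0,-0.011],[0.002,0,-0.011],[0.002,0,-0.011],[0.002,0,-0.011]]' --turn '[[0,0,0],[0,0,0],[0,0,0],[0,0,0],[0,0,0],[0,0,0],[0,0,0],[0,0,0]]' --hand '[0.5,0.5,0.5,0.5,0.5,0.5,0.5,0.5]'

```text
t: 12.45
tcp_pos: [0.6238, -0.0872, 0.0468]
orientation: [3.141, 0.001, 1.727]
wrist_force: [-2.1, -0.2, 5.5]
gripper_width: 0.656
grip_force: 34.0
```

Call:
carry_out --dp '[[0,0,0],[0,0,0],[0,0,0],[0,0,0],[0,0,0.06],[0,0,0.2],[0,0,0.35],[0,0.1,0.5]]' --turn '[[0,0,0],[0,0,0],[0,0,0],[0,0,0],[0,0,0],[0,0,0],[0,0,0],[0,0,0]]' --hand '[0.2,0,0,0,0,0,0,0]'

```text
t: 13.25
tcp_pos: [0.6237, -0.064, 0.1938]
orientation: [-3.141, 0.002, 1.721]
wrist_force: [1.3, -1.0, -0.0]
gripper_width: 1.002
grip_force: 0.0
```

Call:
carry_out --dp '[[0,0.15,0.05],[-0.02,0.3,0.1],[-0.03,0.45,0.1],[-0.05,0.55,0.1],[-0.05,0.55,0.1],[-0.05,0.55,0.1],[-0.05,0.55,0.1],[-0.05,0.55,0.1]]' --turn '[[0,0,0],[0,0,0],[0,0,0],[0,0,0],[0,0,0],[0,0,0],[0,0,0],[0,0,0]]' --hand '[0,0,0,0,0,0,0,0]'

```text
t: 14.05
tcp_pos: [0.6091, 0.1037, 0.2222]
orientation: [-3.141, 0.001, 1.725]
wrist_force: [-0.6, 0.6, -0.5]
gripper_width: 0.996
grip_force: 0.0
```

```bash
python3 - <<'E'
from meas import *
c,s=wcam(); np.savez('w5.npz',**c); t=cam('top'); np.savez('top5.npz',**t); k=cam('scene'); np.savez('scene5.npz',**k)
print(s['tcp_pos'])
cv2.imwrite('pics/p5.png',np.vstack([cv2.resize(c['img'],(480,360)),cv2.resize(t['img'][130:200,240:400],(480,210),interpolation=2)])[...,::-1])
cv2.imwrite('pics/p5s.png',cv2.resize(k['img'][170:310,140:400],None,fx=3,fy=3,interpolation=2)[...,::-1])
E
```

```text
[0.60906583 0.10368151 0.22218802]
```

View pics/p5.png

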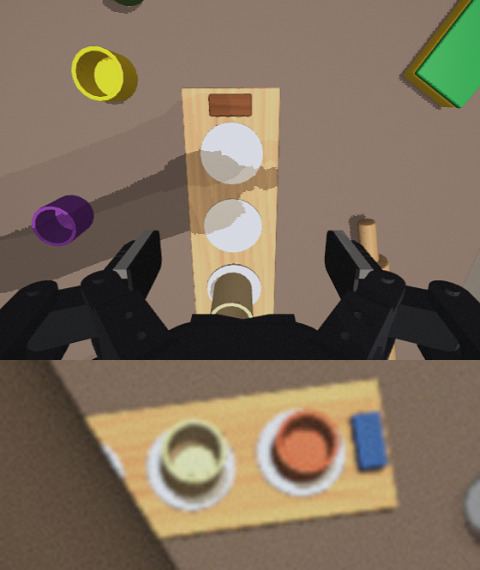

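View pics/p5s.png

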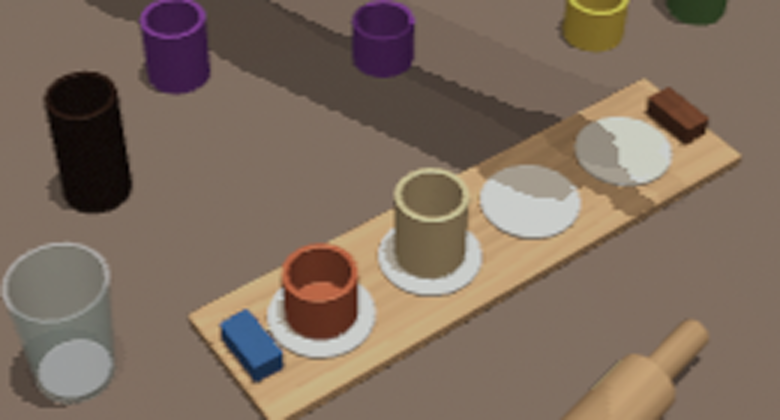

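The wrist view shows cream on disc 3 and discs 2 and 1 clear. In the scene crop red spans columns 283–358 on disc 267–376 with base front at row 338, and cream spans 393–468 on disc 378–482 with base front at row 278. Both are upright. I'll check the centring by rays.

```bash
python3 - <<'E'
from meas import *
k=dict(np.load('scene5.npz',allow_pickle=True))
f=lambda u,v:(140+(u+.5)/3-.5,170+(v+.5)/3-.5)
o=-k['R'].T@k['t']
for n,rim,bf,df,h in(('red',(320.5,275),(320.5,338),(321.5,355),.061),('cream',(431,195),(430.5,278),(430,293),.081)):
    r=ray(k,f(*rim),h); b=ray(k,f(*bf),.016); d=ray(k,f(*df),.016); u=(b-o)[:2];u/=np.linalg.norm(u)
    print(n,'rim',r[:2],'base-based',b[:2]+.028*u,'disc',d[:2]+.04*u)
E
```

```text
red rim [ 0.64154193 -0.18593845] base-based [ 0.63468251 -0.18502266] disc [ 0.63796796 -0.18613024]
cream rim [ 0.62264832 -0.08714634] base-based [ 0.62067724 -0.0837138 ] disc [ 0.62310676 -0.08499691]
```

Both are centred within the measuring error. Next is the green beaker: first a closer look from beside it.

Call:
carry_out --dp '[[-0.13,0.1,0],[-0.26,0.2,0],[-0.4,0.3,0],[-0.533,0.387,0],[-0.533,0.387,0],[-0.533,0.387,0],[-0.533,0.387,0],[-0.533,0.387,0]]' --turn '[[0,0,0],[0,0,0],[0,0,0],[0,0,0],[0,0,0],[0,0,0],[0,0,0],[0,0,0]]' --hand '[0,0,0,0,0,0,0,0]'

```text
t: 15.0
tcp_pos: [0.45, 0.2206, 0.2223]
orientation: [-3.141, -0.0, 1.725]
wrist_force: [0.4, 0.3, 0.1]
gripper_width: 0.999
grip_force: 0.0
```

```bash
python3 - <<'E'
from meas import *
c,s=wcam(); np.savez('w6.npz',**c); print(s['tcp_pos'],s['qpos'].round(2))
h=cv2.cvtColor(c['img'],cv2.COLOR_RGB2HSV)
m=((h[...,0]>35)&(h[...,0]<85)&(h[...,1]>80)).astype(np.uint8)
M,S,cc=comp(m,(290,150)); print(S,cc,[ray(c,(S[0]+S[2]/2-.5,v),.085).round(4) for v in (S[1]+S[2]/2-.5,S[1]+S[3]-S[2]/2-.5)])
p=lambda p:(lambda x:(x[:2]/x[2]).round(1))(c['K']@(c['R']@p+c['t'])); print(p((.449,.2864,.085)),p((.449,.2864,0)))
cv2.imwrite('pics/p6.png',c['img'][...,::-1])
E
```

```text
[0.44996412 0.22058599 0.22229464] [ 0.1   0.3  -0.78  1.86  0.24  1.07 -0.63]
[ 261   92   67   68 2445] [296.59018405 124.24826176] [array([0.4473, 0.2883, 0.085 ]), array([0.4474, 0.2876, 0.085 ])]
[295.6 127.7] [292.8 125.8]
```

View pics/p6.png

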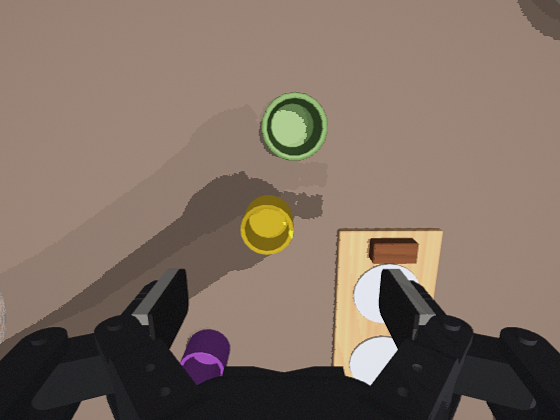

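Green's rim is centred at (294,126), giving (0.4475, 0.2873), which matches the overhead estimate. I'll grasp it.

Call:
carry_out --dp '[[-0.007,0.12,-0.05],[-0.007,0.222,-0.1],[-0.007,0.222,-0.22],[-0.007,0.222,-0.34],[-0.007,0.222,-0.46],[-0.007,0.222,-0.54],[-0.007,0.222,-0.575],[-0.007,0.222,-0.575]]' --turn '[[0,0,0],[0,0,0],[0,0,0],[0,0,0],[0,0,0],[0,0,0],[0,0,0],[0,0,0]]' --hand '[0,0,0,0,0,0,0,0]'

```text
t: 15.85
tcp_pos: [0.4464, 0.2876, 0.0487]
orientation: [-3.139, 0.001, 1.726]
wrist_force: [-0.3, 0.5, -0.2]
gripper_width: 1.006
grip_force: 0.0
```

Call:
carry_out --dp '[[0,0,0],[0,0,0],[0,0,0],[0,0,0],[0,0,0],[0,0,0],[0,0,0],[0,0,0]]' --turn '[[0,0,0],[0,0,0],[0,0,0],[0,0,0],[0,0,0],[0,0,0],[0,0,0],[0,0,0]]' --hand '[0.5,0.5,0.5,0.5,0.5,0.5,0.5,0.5]'

```text
t: 16.65
tcp_pos: [0.4478, 0.2888, 0.0516]
orientation: [3.139, -0.001, 1.727]
wrist_force: [-0.0, -0.1, 7.4]
gripper_width: 0.642
grip_force: 31.0
```

Call:
carry_out --dp '[[0,0,0.13],[0.02,-0.03,0.25],[0.09,-0.155,0.25],[0.17,-0.29,0.25],[0.25,-0.43,0.25],[0.33,-0.57,0.25],[0.41,-0.71,0.25],[0.48,-0.83,0.25]]' --turn '[[0,0,0],[0,0,0],[0,0,0],[0,0,0],[0,0,0],[0,0,0],[0,0,0],[0,0,0]]' --hand '[0.5,0.5,0.5,0.5,0.5,0.5,0.5,0.5]'

```text
t: 17.45
tcp_pos: [0.5917, 0.0361, 0.1255]
orientation: [3.141, 0.001, 1.726]
wrist_force: [0.7, 0.5, -0.8]
gripper_width: 0.642
grip_force: 33.1
```

Call:
carry_out --dp '[[0.03,-0.05,0],[0.053,-0.09,0],[0.053,-0.09,-0.03],[0.053,-0.09,-0.08],[0.053,-0.09,-0.13],[0.053,-0.09,-0.165],[0.053,-0.09,-0.18],[0.053,-0.09,-0.18]]' --turn '[[0,0,0],[0,0,0],[0,0,0],[0,0,0],[0,0,0],[0,0,0],[0,0,0],[0,0,0]]' --hand '[0.5,0.5,0.5,0.5,0.5,0.5,0.5,0.5]'

```text
t: 18.25
tcp_pos: [0.6059, 0.0129, 0.0699]
orientation: [-3.14, -0.0, 1.728]
wrist_force: [0.0, 0.7, -1.2]
gripper_width: 0.642
grip_force: 33.0
```

Call:
carry_out --dp '[[0.006,-0.004,0],[0.006,-0.004,-0.003],[0.006,-0.004,-0.006],[0.006,-0.004,-0.009],[0.006,-0.004,-0.012],[0.006,-0.004,-0.012],[0.006,-0.004,-0.012],[0.006,-0.004,-0.012]]' --turn '[[0,0,0],[0,0,0],[0,0,0],[0,0,0],[0,0,0],[0,0,0],[0,0,0],[0,0,0]]' --hand '[0.5,0.5,0.5,0.5,0.5,0.5,0.5,0.5]'

```text
t: 19.05
tcp_pos: [0.6085, 0.011, 0.0676]
orientation: [3.141, 0.0, 1.727]
wrist_force: [-0.4, -0.3, 2.0]
gripper_width: 0.642
grip_force: 33.2
```

Call:
carry_out --dp '[[0,0,-0.003],[0,0,-0.004],[0,0,-0.004],[0,0,-0.004],[0,0,-0.004],[0,0,-0.004],[0,0,0.06],[0,0,0.2]]' --turn '[[0,0,0],[0,0,0],[0,0,0],[0,0,0],[0,0,0],[0,0,0],[0,0,0],[0,0,0]]' --hand '[0.5,0.5,0.2,0,0,0,0,0]'

```text
t: 19.85
tcp_pos: [0.6061, 0.0107, 0.1247]
orientation: [-3.135, -0.001, 1.727]
wrist_force: [0.7, -0.4, 0.1]
gripper_width: 1.002
grip_force: 0.0
```

Call:
carry_out --dp '[[0,0,0.15],[0,0,0.3],[-0.08,-0.13,0.37],[-0.16,-0.26,0.37],[-0.24,-0.39,0.37],[-0.32,-0.52,0.37],[-0.4,-0.65,0.37],[-0.48,-0.78,0.37]]' --turn '[[0,0,0],[0,0,0],[0,0,0],[0,0,0],[0,0,0],[0,0,0],[0,0,0],[0,0,0]]' --hand '[0,0,0,0,0,0,0,0]'

```text
t: 20.65
tcp_pos: [0.4632, -0.2243, 0.2385]
orientation: [3.141, 0.0, 1.727]
wrist_force: [0.4, -1.0, 0.2]
gripper_width: 0.999
grip_force: 0.0
```

Call:
carry_out --dp '[[-0.03,-0.15,0],[-0.07,-0.3,0],[-0.11,-0.45,0],[-0.11,-0.45,0],[-0.11,-0.45,0],[-0.11,-0.45,0],[-0.11,-0.45,0],[-0.11,-0.45,0]]' --turn '[[0,0,0],[0,0,0],[0,0,0],[0,0,0],[0,0,0],[0,0,0],[0,0,0],[0,0,0]]' --hand '[0,0,0,0,0,0,0,0]'

```text
t: 21.45
tcp_pos: [0.432, -0.3567, 0.2386]
orientation: [3.141, 0.0, 1.729]
wrist_force: [-0.1, 0.0, -0.6]
gripper_width: 1.001
grip_force: 0.0
```

```bash
python3 - <<'E'
from meas import *
c,s=wcam(); np.savez('w7.npz',**c); print(s['tcp_pos'],s['qpos'].round(2))
h=cv2.cvtColor(c['img'],cv2.COLOR_RGB2HSV)
p=lambda p:(lambda x:(x[:2]/x[2]).round(1))(c['K']@(c['R']@p+c['t'])); print(p((.4295,-.2915,.105)),p((.4295,-.2915,0)))
m=(h[...,2]<70).astype(np.uint8); m[270:]=0
M,S,cc=comp(m,p((.4295,-.2915,.105))); print(S,cc,[ray(c,(S[0]+S[2]/2-.5,v),.105).round(4) for v in (S[1]+S[2]/2-.5,S[1]+S[3]-S[2]/2-.5)])
t=cam('top'); np.savez('top7.npz',**t)
cv2.imwrite('pics/p7.png',np.vstack([cv2.resize(c['img'],(480,360)),cv2.resize(t['img'][130:200,200:360],(480,210),interpolation=2)])[...,::-1])
E
```

```text
[ 0.43203198 -0.35671345  0.23860971] [ 1.08  0.36 -0.62  1.72  0.23  1.14  0.56]
[294.1 128.3] [291.2 125.8]
[ 267   98   57   59 1747] [299.00343446 126.71780195] [array([ 0.4299, -0.2896,  0.105 ]), array([ 0.4302, -0.2912,  0.105 ])]
```

View pics/p7.png

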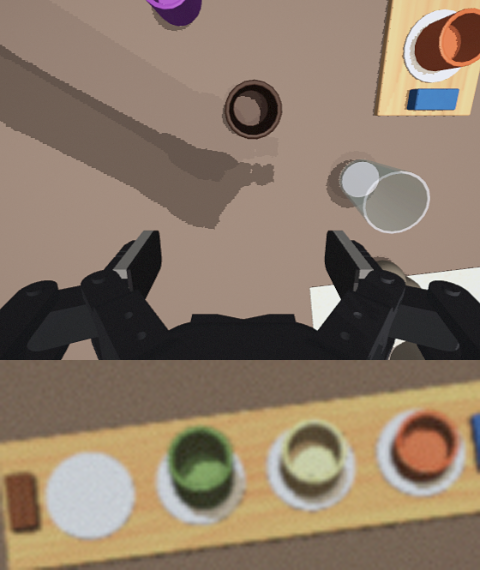

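Brown's rim is at (294,127) full-image, giving (0.4298, −0.2905), which agrees with the overhead value. The overhead strip shows green, cream and red upright on discs 2, 3 and 4. I'll grasp brown.

Call:
carry_out --dp '[[-0.007,0.12,0],[-0.007,0.22,-0.05],[-0.007,0.22,-0.19],[-0.007,0.22,-0.32],[-0.007,0.22,-0.45],[-0.007,0.22,-0.54],[-0.007,0.22,-0.58],[-0.007,0.22,-0.58]]' --turn '[[0,0,0],[0,0,0],[0,0,0],[0,0,0],[0,0,0],[0,0,0],[0,0,0],[0,0,0]]' --hand '[0,0,0,0,0,0,0,0]'

```text
t: 22.35
tcp_pos: [0.4288, -0.2912, 0.0633]
orientation: [-3.14, -0.002, 1.728]
wrist_force: [-0.1, 1.0, -0.2]
gripper_width: 0.996
grip_force: 0.0
```

Call:
carry_out --dp '[[0,0,0],[0,0,0],[0,0,0],[0,0,0],[0,0,0],[0,0,0],[0,0,0],[0,0,0]]' --turn '[[0,0,0],[0,0,0],[0,0,0],[0,0,0],[0,0,0],[0,0,0],[0,0,0],[0,0,0]]' --hand '[0.5,0.5,0.5,0.5,0.5,0.5,0.5,0.5]'

```text
t: 23.15
tcp_pos: [0.4306, -0.2925, 0.0662]
orientation: [3.139, 0.002, 1.727]
wrist_force: [-0.9, 0.5, 6.9]
gripper_width: 0.644
grip_force: 31.2
```

Call:
carry_out --dp '[[0,0,0.13],[0,0.04,0.26],[0.01,0.2,0.28],[0.02,0.36,0.28],[0.03,0.52,0.28],[0.04,0.68,0.28],[0.05,0.84,0.28],[0.06,1,0.28]]' --turn '[[0,0,0],[0,0,0],[0,0,0],[0,0,0],[0,0,0],[0,0,0],[0,0,0],[0,0,0]]' --hand '[0.5,0.5,0.5,0.5,0.5,0.5,0.5,0.5]'

```text
t: 23.95
tcp_pos: [0.4471, 0.0095, 0.1491]
orientation: [3.141, 0.001, 1.727]
wrist_force: [1.7, 0.2, -3.0]
gripper_width: 0.648
grip_force: 33.6
```

Call:
carry_out --dp '[[0,0.16,0],[0.02,0.3,0],[0.14,0.34,0],[0.28,0.34,0],[0.41,0.34,0],[0.476,0.34,0],[0.476,0.34,0],[0.476,0.34,0]]' --turn '[[0,0,0],[0,0,0],[0,0,0],[0,0,0],[0,0,0],[0,0,0],[0,0,0],[0,0,0]]' --hand '[0.5,0.5,0.5,0.5,0.5,0.5,0.5,0.5]'

```text
t: 24.75
tcp_pos: [0.5895, 0.1101, 0.1482]
orientation: [-3.141, -0.0, 1.727]
wrist_force: [-0.6, -0.0, -2.3]
gripper_width: 0.643
grip_force: 33.7
```

Call:
carry_out --dp '[[0.006,0,-0.06],[0.006,0,-0.12],[0.006,0,-0.16],[0.006,0,-0.185],[0.006,0,-0.2],[0.006,0,-0.207],[0.006,0,-0.21],[0.006,0,-0.21]]' --turn '[[0,0,0],[0,0,0],[0,0,0],[0,0,0],[0,0,0],[0,0,0],[0,0,0],[0,0,0]]' --hand '[0.5,0.5,0.5,0.5,0.5,0.5,0.5,0.5]'

```text
t: 25.55
tcp_pos: [0.5921, 0.1102, 0.0858]
orientation: [3.141, -0.0, 1.727]
wrist_force: [0.4, -0.5, -1.8]
gripper_width: 0.65
grip_force: 33.7
```

Call:
carry_out --dp '[[0,0,-0.003],[0,0,-0.006],[0,0,-0.009],[0,0,-0.011],[0,0,-0.011],[0,0,-0.011],[0,0,-0.011],[0,0,-0.011]]' --turn '[[0,0,0],[0,0,0],[0,0,0],[0,0,0],[0,0,0],[0,0,0],[0,0,0],[0,0,0]]' --hand '[0.5,0.5,0.5,0.5,0.5,0.5,0.5,0.5]'

```text
t: 26.35
tcp_pos: [0.592, 0.1101, 0.0823]
orientation: [3.141, -0.0, 1.727]
wrist_force: [-1.1, -0.5, 0.7]
gripper_width: 0.641
grip_force: 33.8
```

Contact is only just starting, so I'll press 1.5 mm lower, then release and rise.

Call:
carry_out --dp '[[0,0,-0.003],[0,0,-0.005],[0,0,-0.005],[0,0,-0.005],[0,0,-0.005],[0,0,-0.005],[0,0,-0.005],[0,0,-0.005]]' --turn '[[0,0,0],[0,0,0],[0,0,0],[0,0,0],[0,0,0],[0,0,0],[0,0,0],[0,0,0]]' --hand '[0.5,0.5,0.5,0.5,0.5,0.5,0.5,0.5]'

```text
t: 27.15
tcp_pos: [0.5921, 0.1104, 0.0821]
orientation: [3.141, 0.0, 1.727]
wrist_force: [-3.3, -1.3, 12.9]
gripper_width: 0.644
grip_force: 34.3
```

Call:
carry_out --dp '[[0,0,0],[0,0,0],[0,0,0],[0,0,0],[0,0,0.06],[0,0,0.2],[0,0,0.35],[0,0,0.5]]' --turn '[[0,0,0],[0,0,0],[0,0,0],[0,0,0],[0,0,0],[0,0,0],[0,0,0],[0,0,0]]' --hand '[0.2,0,0,0,0,0,0,0]'

```text
t: 27.95
tcp_pos: [0.5915, 0.1101, 0.2319]
orientation: [-3.141, -0.0, 1.728]
wrist_force: [0.7, -0.1, -0.4]
gripper_width: 0.998
grip_force: 0.0
```

Call:
carry_out --dp '[[-0.1,0,0.1],[-0.25,0,0.1],[-0.4,0,0.1],[-0.55,0,0.1],[-0.6,0,0.1],[-0.6,0,0.1],[-0.6,0,0.1],[-0.6,0,0.1]]' --turn '[[0,0,0],[0,0,0],[0,0,0],[0,0,0],[0,0,0],[0,0,0],[0,0,0],[0,0,0]]' --hand '[0,0,0,0,0,0,0,0]'

```text
t: 28.75
tcp_pos: [0.413, 0.1101, 0.2607]
orientation: [3.141, -0.001, 1.727]
wrist_force: [0.0, -0.6, 0.3]
gripper_width: 1.002
grip_force: 0.0
```

```bash
python3 - <<'E'
from meas import *
t=cam('top'); np.savez('top8.npz',**t); k=cam('scene'); np.savez('scene8.npz',**k)
a=cv2.resize(t['img'][130:200,200:400],(700,245),interpolation=2); b=cv2.resize(k['img'][150:310,140:400],(569,350),interpolation=2)
b=cv2.copyMakeBorder(b,0,0,0,131,0)
cv2.imwrite('pics/p8.png',np.vstack([a,b])[...,::-1])
for n,r,h in(('top',t,0),):
  for i,uv in enumerate([(230,175),(267,170),(303,165),(340,160)]): pass
E
```

```text
(no output)
```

View pics/p8.png

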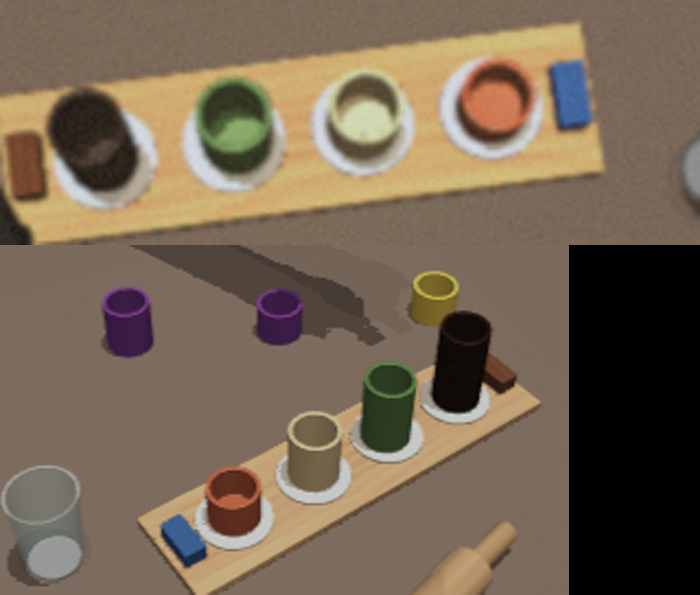

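All four are upright in the right order: red, cream, green, brown from the blue block. Brown's sideways centring needs a number.

```bash
python3 - <<'E'
from meas import *
k=dict(np.load('scene8.npz',allow_pickle=True)); h=cv2.cvtColor(k['img'],cv2.COLOR_RGB2HSV).astype(int)
f=lambda u,v:(140+(u+.5)*260/569-.5,150+(v-245+.5)*160/350-.5)
x0,y0=f(415,300);x1,y1=f(495,425);x0,x1,y0,y1=map(int,(x0,x1,y0,y1))
for v in range(y1-22,y1,3):
    d=np.where(h[v,x0:x1,2]<60)[0]+x0; w=np.where((h[v,x0:x1,2]>110)&(h[v,x0:x1,1]<45))[0]+x0
    print(v,(d.min(),d.max()) if len(d) else '',(w.min(),w.max()) if len(w) else '')
E
```

```text
210 (np.int64(339), np.int64(364)) 
213 (np.int64(338), np.int64(364)) (np.int64(335), np.int64(336))
216 (np.int64(338), np.int64(358)) (np.int64(333), np.int64(361))
219 (np.int64(338), np.int64(358)) (np.int64(332), np.int64(363))
222 (np.int64(339), np.int64(357)) (np.int64(333), np.int64(363))
225 (np.int64(343), np.int64(354)) (np.int64(334), np.int64(362))
228  (np.int64(338), np.int64(359))
231  (np.int64(329), np.int64(352))
```

```bash
python3 -c "
from rig import robot
print(robot.finish_job())"
```

```text
the job is handed in; nothing more can be done
None
```

The job is handed in, verdict not shown: red, cream, green and brown stand upright in height order from the blue block on discs 4 to 1, centred within the few mm my camera checks could resolve, with the glass untouched, at about 29 s of 102 s.

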